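# Hold a mounted print in the zero corner of the flatbed scanner

## Robot

A 7-joint arm with a two-finger parallel gripper is mounted at the origin on the work surface. World frame = base frame: x ahead of the robot, y to its left, z up, the work surface at z = 0. Lengths are in m, angles in rad, forces in N, time in s.
With the tool pointing down it reaches from about 0.4 to 0.875 m from the base axis. Payload 19.3 kg.
Tool frame: the origin (TCP) lies on the centre line of the jaws, within the pads' length; the fingertips stand 8 mm ahead of it and the grasp point (between the pads) lies 11 mm behind it; z points along the fingers, y is the line along which they close (so a half turn about z gives the same grasp; the last joint's range is limited). The gripper opens to 85 mm and grips with 20 to 120 N. Pads are 22 mm wide; open, the fingers measure 114 mm over their backs; the gripper's body (76 mm by 85 mm) begins 54 mm behind the grasp point. The pads swing forward as they close: fully open they stand 13 mm farther back than shut.
Start: joints at [1.141, 0.521, -0.036, 1.599, 0.021, 1.021, -0.113], TCP at [0.22, -0.585, 0.239] pointing down, gripper open.
Joint ranges: [-2.91, 2.91], [-0.3, 2.13], [-1.5, 1.42], [0.17, 2.43], [-1.26, 4.41], [0.16, 1.93], [-2.52, 2.52]. Speed limits (rad/s): [1.89, 1.89, 2.39, 2.39, 3.01, 3.01, 3.01].

## Interface

Orientations are given as [roll, pitch, yaw] about the fixed x, y, z axes, in that order (R = Rz(yaw) Ry(pitch) Rx(roll)).
In Python, from workcell import status, grab_frame, camera_params, bot, search_frame, silhouettes gives the robot as it stands.
- The arm moves only by the shell command python3 -m creep 'ROWS' [FORCE]. ROWS is JSON, a list of rows, each a list of 5 numbers: the shift along the tool's x, y, z in units of 60 mm (1.0 is 60 mm), then the turn about the tool's z in units of 8 degrees (1.0 is 8 degrees), then the opening, from 0 (shut) to 1 (fully open). In form: [[x, y, z, twist, hand], ...]. A call has 1 to 5 rows; each row is the pose to reach, as a shift and turn from the pose commanded when the call began, along the tool's axes at that moment; what a row does not reach only later rows make up. A row lasts 1/8 s, in which the tool goes at most 62.5 mm and 10.7 degrees, less where a joint would pass 70% of its speed; a pose out of reach is approached as far as the arm can. A call with a gripper value outside its range is refused whole. The fingers move at their own pace and stop on an object; FORCE is the grip in N (left out, the last holds). Time passes only in rows, so rows that repeat a pose let the fingers close. It gives the time, the measured TCP pose, the force, the opening and the grip force at its end, in the units of the state.
- status.observe(): the state, without advancing time (a new reading comes with each control period).
- grab_frame(name): name is "scene" or "top" or "wrist"; returns the picture (420x560x3 uint8, blue, green, red); there is no depth.
- camera_params(name): a dict with "K" (3x3 intrinsics, pixels), "rvec" (rotation vector, rad) and "tvec" (3), from world to camera coordinates, as OpenCV has them; the wrist camera has in their place "tool_from_camera" (4x4, takes a point from camera to tool coordinates, whose origin is the TCP and whose axes are the flange's). Camera axes: x right, y down, z forward; pixel columns grow to the right and rows downward; lengths in m; the calibration is good to about 2 mm. A picture is of the moment at which its call begins: read the wrist's pose just before it. camera_params takes no time and is no camera call.
- bot.job_done(): hands the job in; it is judged then, once.
Trained networks look in the newest picture that a camera, given by its name, has taken for a name from the list of things; names that differ only in an ending like _2 or _b are one class to them, and where a whole thing is asked for, a point or a joint stands for the part that bears it (a point fixed in the world has none). Each returns a list of dicts, best first, with "p" (0 to 1); they miss things now and then, are a little off and sometimes report something else, mostly with a low value. They report only what shows in the picture. A call takes as long as a camera call. They do not tell look-alikes from the thing itself.
- search_frame(camera, name): "extent" ([left, top, right, bottom] as shares, 0 to 1, of the picture: columns of its width, rows of its height, round what is visible of it).
- silhouettes(camera, name): "mask" (420x560 bool, what is visible of it) and "extent" ([left, top, right, bottom] as shares, 0 to 1, of the picture: columns of its width, rows of its height, round what is visible of it).
The state is a dict: "clock": time; "qpos": joint angles; "qd": joint speeds; "joint_efforts": joint torques, N m; "position": TCP position; "tool_rot": TCP orientation; "force": force on the tool from outside, world axes, zero at the start; "moment": the same for the moment, N m; "grip_width": finger opening in m; "finger_force": force on a finger pad.
Only numpy, scipy, OpenCV 4.12 (cv2) and the standard library are available. Lean on these libraries where they do the work, as an engineer would, in place of code of your own. Each camera call takes 0.05 s, during which the arm holds its last target. There are 200 camera calls.

## Task

Take the largest of the three block-mounted prints (the oblong one) and, face down as it lies, set it gently on the scanner's glass with its long side along the long ruler; slide it fully home into the corner with the arrow, so that it lies flat and presses gently against both rulers at once, without bearing down hard on the glass. Finish while still holding it there, pressed against both rulers, because I will run the scan as you hold it; leave everything else where it stands.

Things in the scene. Friction and masses are not known exactly. Their poses are not given: they have to be found in the camera images.
- print_oblong: The print to scan: a photograph under a plain plywood block 60 (its x) x 90 (its y) x 24 mm thick (z), lying photograph down, about 90 g. Origin: centre of its underside, z up. Flat brass hanger, 1 mm proud, on the upward back, 18 mm off the middle towards -x. It may go in either way round by half a turn; its long side must lie along the long ruler.
- scanner: Fixed black flatbed scanner, 250 (its x) x 365 (y) x 39 mm high; origin: centre of its underside, z up. Glass surface 34 mm above the table, framed by a surround 5 mm higher with inner edges at x = -108 and +108, y = -134.5 and +162.5 mm. Lid folded back on the +x side, sloping from 37 mm high at x = +138 down to the table at x = +387. Four flat keys on the broad -y side.
- glass: The scanner's glass plate, inside the surround; same origin and axes as the scanner, upper surface at z = +34 mm. Smooth: a print slides on it (and along the rulers) with a friction of about 0.3 of the pressing force, so press down lightly while sliding.
- long_ruler: The stop along the long far (+x) side of the glass: the part of the surround with scale ticks, 17 mm wide, its upright stop face looks to the scanner's -x at x = +108 mm, 5 mm high over the glass. Same origin and axes as the scanner. Rigid. Being low, it lets a print tip up if pushed hard (beyond some 20 N) and high.
- short_ruler: The stop along the short left (+y) side of the glass: the part of the surround with scale ticks, 20 mm wide, its upright stop face looks to the scanner's -y at y = +162.5 mm, 5 mm high over the glass. Same origin and axes as the scanner. Rigid. A white moulded arrowhead on it points at the zero corner.
- zero_corner (a point): The corner of the glass where the two rulers meet, marked by the arrow, on the glass surface; axes as the scanner's (the glass extends to -x and -y of it).
- mat: Grey-green cutting mat fixed to the table, 300 mm (x) by 450 mm (y) by 3 mm; the prints lie on it. Origin at the centre of its underside.
- print_square: Bystander: block-mounted print 60 by 60 by 24 mm, face down on the mat. Origin at the centre of its underside.
- print_small: Bystander: block-mounted print 40 (x) by 60 (y) by 24 mm, face down on the mat. Origin at the centre of its underside.
- loupe: Bystander: black loupe, 42 mm diameter, 48 mm high, standing on the mat. Origin at the centre of its underside.
- film_can: Bystander: film can, 33 mm diameter, 51 mm high, standing on the mat. Origin at the centre of its underside.
- glue_jar: Bystander: white jar, 56 mm diameter, 70 mm high, on the mat. Origin at the centre of its underside.
- reel: Bystander: white tank spiral, 90 mm diameter, 41 mm high, on the table right of the scanner. Origin at the centre of its underside.
- blower: Bystander: black rubber dust blower, 60 mm diameter, 115 mm high, standing nozzle up on the table right of the scanner. Origin at the centre of its underside.
Things that resemble listed ones, but are neither listed nor needed, are in the scene too. Leave any blue, green or red look-alike of the print_oblong alone.

How it is judged:
At the end, for the whole second after the job is handed in: The oblong print lies face down and flat on the glass (within 1.5 mm and 2 degrees), long side along the long ruler within 1.7 degrees, home in the corner within 3 mm and still, pressing each ruler with over 1 N, the fingers still holding or pushing it with over 1 N (contact force between print_oblong and long_ruler above 1 N and contact force between print_oblong and short_ruler above 1 N and contact force between the fingers and print_oblong above 1 N and z of print_oblong in the frame of scanner between 0.032 and 0.0355 m and angle between print_oblong's own z axis and vertical below 0.035 rad and angle between the y axis of print_oblong and the y axis of scanner, either way round below 0.03 rad and x of print_oblong in the frame of zero_corner above -0.033 m and y of print_oblong in the frame of zero_corner above -0.048 m and linear speed of print_oblong below 0.01 m/s); the arm keeps its last pose, push and grip.
It fails at once if the oblong print bears on the glass with more than 40 N (set down or pressed too hard) (contact force between print_oblong and glass above 40 N).
It fails at once if the oblong print is forced against a ruler with more than 60 N (contact force between print_oblong and long_ruler above 60 N or contact force between print_oblong and short_ruler above 60 N).
It fails at once if another thing is moved by more than 25 mm (distance of any of print_square, print_small, loupe, film_can, glue_jar, reel, blower from where it was at the start of the episode above 0.025 m).
It also fails if it takes over 58 s, if anything falls off the work surface, if the arm or the gripper's body presses on something with over 40 N, if the wrist force passes 120 N, or if a joint passes its speed limit or range.

## Working session

There is one attempt and no reset: what is moved stays moved. The work goes in short steps, Python scripts to look and compute and a shell command to move; the robot and the scene stay as the last step left them, time stands still between calls to the robot, and variables do not carry over. Pictures are saved under pics/ and viewed, at most 10 in all, crops included, and the job is handed in when it is done.

```bash
mkdir -p pics
cat > h.py <<'E'
import numpy as np, cv2
from workcell import status, grab_frame, camera_params, bot, search_frame, silhouettes
def ray_plane(cam,px,z):
    c=camera_params(cam); K=np.array(c["K"])
    R=cv2.Rodrigues(np.array(c["rvec"],float))[0]; t=np.array(c["tvec"],float).ravel()
    o=-R.T@t
    px=np.atleast_2d(px).astype(float)
    d=(R.T@np.linalg.inv(K)@np.c_[px,np.ones(len(px))].T).T
    return o+d*((z-o[2])/d[:,2])[:,None]
E
python3 - <<'E'
from h import *
s=status.observe(); print({k:np.round(v,3) for k,v in s.items()})
im=grab_frame("top"); cv2.imwrite("pics/top.png",im)
im2=grab_frame("scene"); cv2.imwrite("pics/scene.png",im2)
for n in ["print_oblong","scanner","glass"]:
    for d in silhouettes("top",n)[:5]:
        m=d["mask"].astype(np.uint8); c=max(cv2.findContours(m,0,2)[0],key=cv2.contourArea)
        b=cv2.boxPoints(cv2.minAreaRect(c)); z=.027 if n[0]=="p" else .039
        if n=="glass": z=.034
        w=ray_plane("top",b,z)[:,:2]; print(n,round(d["p"],2),m.sum(),b.round().tolist(),w.round(3).tolist(),w.mean(0).round(3))
E
```

```text
{'clock': np.float64(0.0), 'qpos': array([ 1.141,  0.522, -0.036,  1.6  ,  0.021,  1.021, -0.113]), 'qd': array([-0.   ,  0.001, -0.001,  0.001,  0.001, -0.   ,  0.002]), 'joint_efforts': array([ 2.0000e-03, -9.2709e+01,  1.9810e+00, -3.6992e+01,  1.8000e-02,
        8.0000e-03, -0.0000e+00]), 'position': array([ 0.22 , -0.585,  0.239]), 'tool_rot': array([-3.14,  0.  ,  0.36]), 'force': array([-0.584, -0.05 ,  0.028]), 'moment': array([-0.01 , -0.01 , -0.019]), 'finger_force': np.float64(0.0), 'grip_width': np.float64(0.085)}
print_oblong 0.95 542 [[211.0, 149.0], [225.0, 125.0], [242.0, 135.0], [228.0, 159.0]] [[0.788, 0.236], [0.875, 0.19], [0.84, 0.132], [0.753, 0.178]] [0.814 0.184]
print_oblong 0.86 554 [[302.0, 277.0], [331.0, 271.0], [334.0, 291.0], [305.0, 296.0]] [[0.364, -0.073], [0.382, -0.165], [0.321, -0.176], [0.303, -0.084]] [ 0.343 -0.125]
print_oblong 0.83 600 [[162.0, 295.0], [183.0, 292.0], [187.0, 322.0], [166.0, 325.0]] [[0.3, 0.37], [0.31, 0.306], [0.218, 0.288], [0.209, 0.351]] [0.259 0.329]
print_oblong 0.74 518 [[251.0, 287.0], [264.0, 262.0], [280.0, 270.0], [267.0, 295.0]] [[0.33, 0.089], [0.41, 0.051], [0.385, -0.002], [0.304, 0.037]] [0.357 0.044]
print_oblong 0.64 550 [[186.0, 197.0], [214.0, 191.0], [218.0, 211.0], [190.0, 216.0]] [[0.621, 0.311], [0.641, 0.22], [0.575, 0.204], [0.555, 0.295]] [0.598 0.258]
scanner 0.72 15923 [[280.0, 246.0], [288.0, 99.0], [402.0, 106.0], [394.0, 253.0]] [[0.459, -0.001], [0.966, -0.024], [0.95, -0.415], [0.444, -0.368]] [ 0.705 -0.202]
glass 0.6 5821 [[287.0, 238.0], [291.0, 174.0], [382.0, 181.0], [378.0, 245.0]] [[0.487, -0.023], [0.702, -0.036], [0.685, -0.34], [0.47, -0.319]] [ 0.586 -0.179]
```

View pics/top.png

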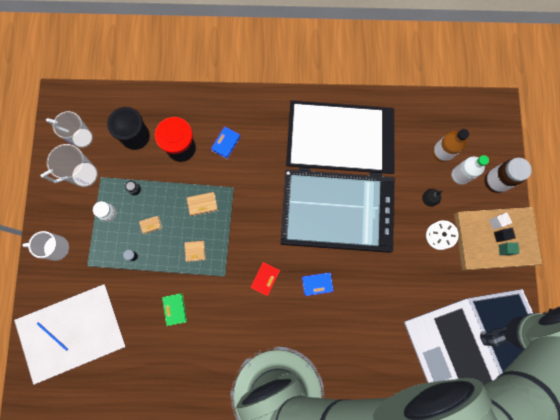

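View pics/scene.png

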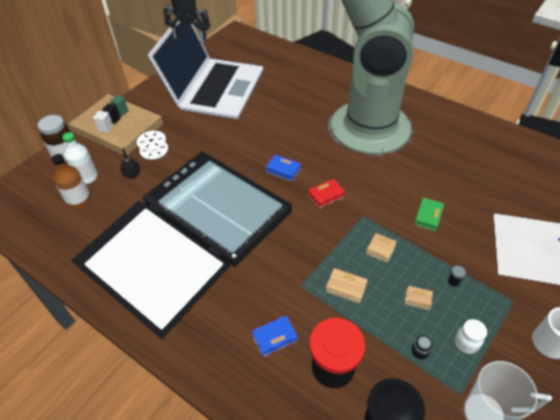

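The plain plywood oblong is at top pixel (202,204), about (0.60, 0.26) in world, with yaw near 12°. The scanner's arrow corner is at about (288,174), near (0.70, -0.04). I'm moving over the scanner for a close look on the way.

```bash
cat >> h.py <<'E'
from scipy.spatial.transform import Rotation as Ro
def go(target,yawdeg,s=None):
    "delta in creep units from the present pose to world target / tool-x heading"
    s=s or status.observe(); R=Ro.from_euler("xyz",s["tool_rot"]).as_matrix()
    d=R.T@(np.array(target)-s["position"])/.06
    h=np.degrees(np.arctan2(R[1,0],R[0,0])); tw=-((yawdeg-h+180)%360-180)/8
    return d.round(3),round(tw,3),"heading",round(h,2),"pos",np.round(s["position"],4)
def wrist_plane(px,z,s):
    c=camera_params("wrist");T=np.array(c["tool_from_camera"]);K=np.array(c["K"])
    R=Ro.from_euler("xyz",s["tool_rot"]).as_matrix()
    o=R@T[:3,3]+s["position"]; px=np.atleast_2d(px).astype(float)
    d=(R@T[:3,:3]@np.linalg.inv(K)@np.c_[px,np.ones(len(px))].T).T
    return o+d*((z-o[2])/d[:,2])[:,None]
E
python3 -m creep '[[0.85,-0.5,-0.15,-0.8,1],[1.7,-1.0,-0.3,-1.6,1],[2.55,-1.5,-0.45,-2.4,1],[3.4,-2.0,-0.6,-3.2,1],[4.25,-2.5,-0.75,-4.0,1]]'
python3 -c "
from h import *
print(go([.6,-.1,.30],86.5)); print(status.observe()['qpos'].round(2))"
```

```text
clock: 0.88
position: [0.4069, -0.3532, 0.2847]
tool_rot: [3.141, 0.0, 0.922]
force: [0.9, -0.9, -0.1]
grip_width: 0.0856
finger_force: 0.0
(array([ 5.308,  0.014, -0.255]), np.float64(-4.21), 'heading', np.float64(52.82), 'pos', array([ 0.4069, -0.3532,  0.2847]))
[ 0.8   0.34 -0.25  1.76  0.1   1.04 -0.14]
```

```bash
python3 -m creep '[[1,0,-0.05,-0.8,1],[2,0,-0.1,-1.6,1],[3.0,0,-0.15,-2.5,1],[4,0,-0.2,-3.3,1],[5,0,-0.25,-4.2,1]]'
python3 -m creep '[[0,0,0,0,1],[0,0,0,0,1]]'
python3 - <<'E'
from h import *
s=status.observe(); im=grab_frame("wrist"); cv2.imwrite("pics/w1.png",im)
print(go([.6,-.1,.3],86.5,s)); print(s["qpos"].round(2))
for n,z in [("glass",.034),("scanner",.039)]:
    for d in silhouettes("wrist",n)[:2]:
        m=d["mask"].astype(np.uint8); c=max(cv2.findContours(m,0,2)[0],key=cv2.contourArea)
        b=cv2.boxPoints(cv2.minAreaRect(c)); w=wrist_plane(b,z,s)[:,:2]
        print(n,round(d["p"],2),b.round().tolist(),w.round(3).tolist())
E
```

```text
clock: 1.5
position: [0.589, -0.1149, 0.2995]
tool_rot: [3.141, 0.0, 1.508]
force: [-0.2, -2.0, 0.4]
grip_width: 0.0854
finger_force: 0.0
clock: 1.75
position: [0.5878, -0.1168, 0.299]
tool_rot: [-3.141, 0.0, 1.504]
force: [-1.1, -0.4, 0.8]
grip_width: 0.0853
finger_force: 0.0
(array([ 0.292,  0.184, -0.017]), np.float64(-0.04), 'heading', np.float64(86.18), 'pos', array([ 0.5878, -0.1168,  0.299 ]))
[ 0.41  0.45 -0.45  1.58  0.21  1.15 -0.15]
glass 0.81 [[180.0, 94.0], [371.0, 93.0], [373.0, 323.0], [182.0, 325.0]] [[0.487, -0.024], [0.7, -0.036], [0.705, -0.333], [0.447, -0.318]]
scanner 0.59 [[162.0, 73.0], [559.0, 73.0], [559.0, 357.0], [162.0, 357.0]] [[0.472, -0.001], [0.902, -0.03], [0.96, -0.4], [0.414, -0.363]]
```

View pics/w1.png

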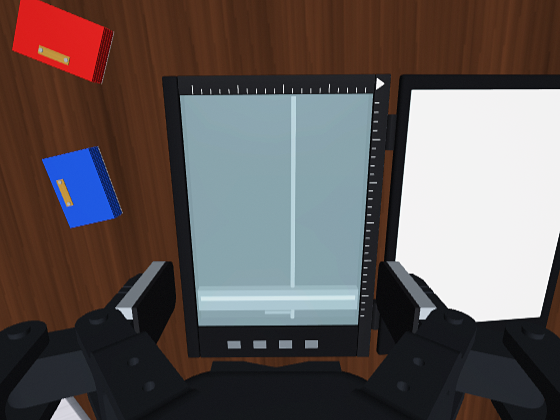

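The wrist view shows the glass with corners at about (180,95), (374,94), (198,325) and (358,325); the arrow is at (380,84), top right. I'm computing the corner and axes, then heading to the print.

Run:
```python
from h import *
s=status.observe()
m=cv2.imread("pics/w1.png"); g=m.astype(int)
# edges, sampled: top edge rows at columns, right edge columns at rows
for x in (210,250,330,360): print("top",x,[int(v) for v in g[88:100,x].sum(1)])
for y in (110,160,220,270): 
    r=g[y,345:390].sum(1); print("right",y,345+int(np.argmin(np.diff(r[:35]))), r[::3].tolist())
w=wrist_plane([[180,95],[374,94],[198,325],[358,325]],.034,s)[:,:2]; print(w.round(4).tolist())
a=w[0]-w[1];b=w[2]-w[0];c=w[3]-w[1]
print([np.degrees(np.arctan2(*v[::-1])).round(2) for v in (a,b,c)])
print(go([.598,.17,.25],102,s))
```

```text
top 210 [210, 544, 549, 500, 502, 442, 214, 399, 493, 484, 485, 482]
top 250 [103, 104, 105, 106, 100, 78, 207, 437, 491, 488, 482, 484]
top 330 [90, 91, 92, 95, 88, 117, 409, 494, 486, 483, 486, 484]
top 360 [110, 105, 105, 107, 84, 206, 434, 493, 479, 482, 480, 482]
right 110 371 [478, 481, 476, 477, 472, 476, 476, 477, 453, 46, 91, 98, 106, 106, 101]
right 160 368 [471, 475, 475, 474, 473, 473, 474, 450, 4, 105, 105, 101, 102, 117, 163]
right 220 364 [469, 467, 466, 470, 469, 468, 463, 90, 100, 98, 100, 99, 159, 165, 79]
right 270 360 [471, 471, 467, 470, 469, 472, 106, 100, 102, 102, 105, 55, 31, 32, 24]
[[0.4869, -0.0253], [0.7031, -0.0392], [0.4683, -0.3208], [0.6845, -0.3358]]
[np.float64(176.34), np.float64(-93.61), np.float64(-93.6)]
(array([ 4.796, -0.154,  0.82 ]), np.float64(-1.989), 'heading', np.float64(86.09), 'pos', array([ 0.5876, -0.1177,  0.2994]))
```

```bash
python3 -m creep '[[1,0,0.16,-0.4,1],[2,0,0.32,-0.8,1],[3.0,-0.1,0.5,-1.2,1],[4,-0.15,0.65,-1.6,1],[4.8,-0.15,0.8,-2,1]]'
python3 -m creep '[[0,0,0,0,1],[0,0,0,0,1]]'
python3 - <<'E'
from h import *
s=status.observe(); im=grab_frame("wrist"); cv2.imwrite("pics/w2.png",im)
for d in silhouettes("wrist","print_oblong")[:3]:
    m=d["mask"].astype(np.uint8); c=max(cv2.findContours(m,0,2)[0],key=cv2.contourArea)
    ext=np.array(d["extent"])*[560,420,560,420]
    w=wrist_plane(c[:,0],.027,s)[:,:2].astype(np.float32); r=cv2.minAreaRect(w)
    print(round(d["p"],2),ext.round(),r,cv2.boxPoints(r).round(4).tolist())
print(go([.598,.258,.1],102,s))
E
```

```text
clock: 2.52
position: [0.5979, 0.173, 0.2514]
tool_rot: [3.141, 0.0, 1.785]
force: [0.8, 0.0, 0.6]
grip_width: 0.0855
finger_force: 0.0
clock: 2.78
position: [0.5983, 0.1703, 0.2513]
tool_rot: [-3.141, 0.001, 1.782]
force: [0.4, 0.1, -0.4]
grip_width: 0.0853
finger_force: 0.0
0.82 [  2. 316.  60. 333.] ((0.3459601104259491, -0.06795915961265564), (0.07252871990203857, 0.018647335469722748), 9.047531127929688) [[0.30869999527931213, -0.06449999660253525], [0.311599999666214, -0.08290000259876251], [0.3831999897956848, -0.07150000333786011], [0.38029998540878296, -0.05299999937415123]]
0.66 [264.  45. 330. 140.] ((0.600814163684845, 0.25752490758895874), (0.061232585459947586, 0.08929180353879929), 12.096778869628906) [[0.5615000128746033, 0.2948000133037567], [0.5802000164985657, 0.20749999582767487], [0.6401000022888184, 0.22030000388622284], [0.621399998664856, 0.3075999915599823]]
0.66 [  0. 191. 102. 280.] ((0.3658079504966736, 0.05234438553452492), (0.07466413080692291, 0.09331385791301727), 65.0986099243164) [[0.3077999949455261, 0.038100000470876694], [0.39239999651908875, -0.0012000000569969416], [0.423799991607666, 0.066600002348423], [0.3391999900341034, 0.10589999705553055]]
(array([1.432, 0.303, 2.521]), np.float64(0.015), 'heading', np.float64(102.12), 'pos', array([0.5983, 0.1703, 0.2513]))
```

View pics/w2.png

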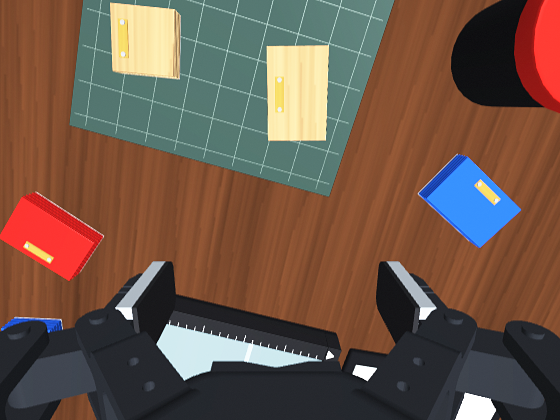

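The print is at (265–330, 45–140) in the picture, giving centre (0.601, 0.2575) and yaw 12.1°, which agrees with the top view. Descending.

```bash
python3 -m creep '[[0.5,0.05,0.7,0,1],[1,0.15,1.4,0,1],[1.42,0.35,2.2,0,1],[1.42,0.35,2.7,0,1],[1.42,0.35,2.9,0,1]]'
python3 -m creep '[[0,0,0,0,1]]'
python3 -c "
from h import *
print(go([.601,.2575,.018],102.1))"
```

```text
clock: 3.5
position: [0.6004, 0.2578, 0.0759]
tool_rot: [-3.14, 0.001, 1.783]
force: [-0.7, -0.8, 0.8]
grip_width: 0.0852
finger_force: 0.0
clock: 3.62
position: [0.601, 0.2582, 0.0776]
tool_rot: [-3.141, 0.0, 1.782]
force: [-0.5, 0.3, 0.9]
grip_width: 0.0854
finger_force: 0.0
(array([-0.011, -0.002,  0.993]), np.float64(0.003), 'heading', np.float64(102.13), 'pos', array([0.601 , 0.2582, 0.0776]))
```

```bash
python3 -m creep '[[0,0,0.4,0,1],[0,0,0.7,0,1],[0,0,0.9,0,1],[0,0,0.98,0,1],[0,0,0.98,0,1]]'
python3 -m creep '[[0,0,0,0,0.55],[0,0,0,0,0.55],[0,0,0,0,0.5],[0,0,0,0,0.5],[0,0,0,0,0.5]]' 35
python3 -c "
from h import *
print(go([.601,.2575,.018],102.1))"
```

```text
clock: 4.25
position: [0.6007, 0.2593, 0.0186]
tool_rot: [3.142, -0.0, 1.784]
force: [0.5, 0.3, 0.1]
grip_width: 0.085
finger_force: 0.0
clock: 4.88
position: [0.6009, 0.2594, 0.0192]
tool_rot: [3.141, -0.0, 1.784]
force: [-1.7, -1.1, 6.1]
grip_width: 0.0591
finger_force: 37.6
(array([-0.031, -0.005,  0.02 ]), np.float64(0.014), 'heading', np.float64(102.21), 'pos', array([0.6009, 0.2594, 0.0192]))
```

```bash
python3 -m creep '[[0,0,-0.3,0,0.5],[0,0,-0.7,0,0.5],[0,0,-1.3,0,0.5],[0,0,-1.8,0,0.5],[0,0,-1.8,0,0.5]]'
python3 -c "
from h import *
print(go([.6563,-.091,.125],86.4)); s=status.observe(); print(s['grip_width'],s['force'].round(1))"
```

```text
clock: 5.5
position: [0.6018, 0.2599, 0.1301]
tool_rot: [3.137, -0.001, 1.784]
force: [0.7, -0.1, -1.9]
grip_width: 0.0586
finger_force: 38.6
(array([-5.908, -0.349,  0.078]), np.float64(1.975), 'heading', np.float64(102.2), 'pos', array([0.6018, 0.2599, 0.1301]))
0.05855393348208303 [ 0.7 -0.1 -1.9]
```

```bash
python3 -m creep '[[-0.6,0,0,0.2,0.5],[-1.5,-0.05,0,0.6,0.5],[-2.4,-0.1,0,0.9,0.5],[-3.3,-0.2,0,1.2,0.5],[-4.2,-0.25,0,1.5,0.5]]'
python3 -m creep '[[-0.7,-0.05,0,0.2,0.5],[-1.2,-0.08,0.05,0.4,0.5],[-1.6,-0.1,0.1,0.47,0.5],[-1.7,-0.1,0.1,0.47,0.5],[-1.7,-0.1,0.1,0.47,0.5]]'
python3 - <<'E'
from h import *
s=status.observe(); im=grab_frame("wrist"); cv2.imwrite("pics/w3.png",im)
print(go([.6563,-.091,.056],86.4,s))
for d in silhouettes("wrist","print_oblong")[:2]:
    m=d["mask"].astype(np.uint8); c=max(cv2.findContours(m,0,2)[0],key=cv2.contourArea)
    w=wrist_plane(c[:,0],s["position"][2]-.0162+.024,s)[:,:2].astype(np.float32); r=cv2.minAreaRect(w)
    print(round(d["p"],2),np.round(d["extent"],2),r)
E
```

```text
clock: 6.12
position: [0.639, 0.0079, 0.1266]
tool_rot: [-3.141, 0.0, 1.573]
force: [1.1, 0.4, -1.0]
grip_width: 0.0589
finger_force: 38.6
clock: 6.75
position: [0.6337, -0.0915, 0.1205]
tool_rot: [3.142, -0.001, 1.51]
force: [0.1, 0.3, -0.8]
grip_width: 0.0589
finger_force: 38.6
(array([0.031, 0.375, 1.076]), np.float64(0.012), 'heading', np.float64(86.5), 'pos', array([ 0.6337, -0.0915,  0.1205]))
0.59 [0.35 0.4  0.63 0.87] ((0.6334080100059509, -0.08850360661745071), (0.08815255761146545, 0.059848688542842865), 86.64796447753906)
0.56 [0.04 0.22 0.71 0.31] ((0.6122863292694092, -0.02151777409017086), (0.011702757328748703, 0.12587319314479828), 86.46696472167969)
```

View pics/w3.png

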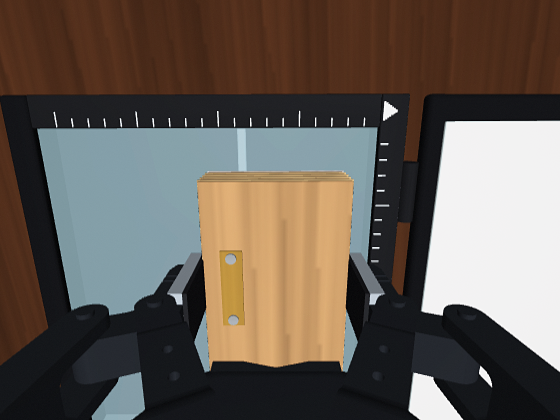

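The print is held square (about 86.6° against 86.4° wanted), and the arrow corner is at (378,128) in the picture, ahead and to the right. Lowering.

```bash
python3 -m creep '[[0,0.2,0.4,0,0.5],[0,0.35,0.75,0,0.5],[0,0.35,0.95,0,0.5],[0,0.35,1.05,0,0.5],[0,0.35,1.05,0,0.5]]'
python3 -m creep '[[0,0,0.03,0,0.5],[0,0,0.05,0,0.5],[0,0,0.07,0,0.5],[0,0,0.07,0,0.5]]'
```

```text
clock: 7.48
position: [0.6544, -0.0933, 0.0577]
tool_rot: [-3.141, -0.0, 1.509]
force: [0.1, 0.1, -1.0]
grip_width: 0.0586
finger_force: 38.5
clock: 7.98
position: [0.6546, -0.0936, 0.0533]
tool_rot: [-3.142, -0.0, 1.509]
force: [0.4, -0.7, -0.0]
grip_width: 0.0589
finger_force: 38.5
```

```bash
python3 -m creep '[[0,0,0.015,0,0.5],[0,0,0.03,0,0.5],[0,0,0.03,0,0.5]]'; python3 -m creep '[[0,0,0.015,0,0.5],[0,0,0.015,0,0.5]]'
```

```text
clock: 8.35
position: [0.6545, -0.0935, 0.0514]
tool_rot: [-3.141, -0.0, 1.509]
force: [-0.3, -0.2, -0.4]
grip_width: 0.0593
finger_force: 38.5
clock: 8.6
position: [0.6545, -0.0936, 0.0505]
tool_rot: [-3.141, 0.0, 1.509]
force: [0.2, 1.0, -0.9]
grip_width: 0.0589
finger_force: 38.5
```

```bash
python3 -m creep '[[0,0,0.015,0,0.5],[0,0,0.015,0,0.5]]'; python3 -m creep '[[0,0,0.015,0,0.5],[0,0,0.015,0,0.5]]'
```

```text
clock: 8.85
position: [0.6547, -0.0935, 0.0502]
tool_rot: [3.141, 0.0, 1.509]
force: [-2.5, -0.1, 7.3]
grip_width: 0.0587
finger_force: 39.5
clock: 9.1
position: [0.6548, -0.0936, 0.0502]
tool_rot: [3.141, 0.0, 1.509]
force: [-7.7, 0.2, 21.0]
grip_width: 0.0587
finger_force: 40.9
```

```bash
python3 -m creep '[[0,0,-0.02,0,0.5],[0.05,0,-0.02,0,0.5],[0.1,0,-0.02,0,0.5],[0.1,0,-0.02,0,0.5]]'; python3 -m creep '[[0.03,0,0,0,0.5],[0.06,0,0,0,0.5],[0.06,0,0,0,0.5]]'
```

```text
clock: 9.6
position: [0.6553, -0.087, 0.0502]
tool_rot: [3.141, -0.0, 1.509]
force: [-0.3, 0.4, 5.2]
grip_width: 0.0588
finger_force: 39.3
clock: 9.98
position: [0.6555, -0.0837, 0.0502]
tool_rot: [3.141, -0.0, 1.509]
force: [-0.5, -0.8, 5.8]
grip_width: 0.0589
finger_force: 39.3
```

```bash
python3 -m creep '[[0.02,0,0,0,0.5],[0.04,0,0,0,0.5],[0.04,0,0,0,0.5]]'; python3 -m creep '[[0.015,0,0,0,0.5],[0.015,0,0,0,0.5]]'
```

```text
clock: 10.35
position: [0.6557, -0.0814, 0.0502]
tool_rot: [3.141, 0.0, 1.509]
force: [-0.4, -2.4, 6.8]
grip_width: 0.0589
finger_force: 39.3
clock: 10.6
position: [0.6557, -0.0806, 0.0502]
tool_rot: [3.141, 0.0, 1.509]
force: [0.3, -2.5, 6.0]
grip_width: 0.0589
finger_force: 39.3
```

```bash
python3 -m creep '[[0.015,0,0,0,0.5],[0.015,0,0,0,0.5]]'
```

```text
clock: 10.85
position: [0.6558, -0.0797, 0.0502]
tool_rot: [3.141, 0.0, 1.509]
force: [-0.7, -1.7, 5.9]
grip_width: 0.0589
finger_force: 39.3
```

```bash
python3 -m creep '[[0.015,0,0,0,0.5],[0.03,0,0,0,0.5],[0.03,0,0,0,0.5]]'; python3 -m creep '[[0.015,0,0,0,0.5],[0.015,0,0,0,0.5]]'
```

```text
clock: 11.22
position: [0.6559, -0.0779, 0.0502]
tool_rot: [3.141, 0.0, 1.509]
force: [-0.2, -1.9, 5.6]
grip_width: 0.0585
finger_force: 39.3
clock: 11.48
position: [0.656, -0.077, 0.0502]
tool_rot: [3.141, 0.0, 1.509]
force: [0.5, -2.0, 6.1]
grip_width: 0.0592
finger_force: 39.3
```

```bash
python3 -m creep '[[0.015,0,0,0,0.5],[0.03,0,0,0,0.5],[0.03,0,0,0,0.5]]'
python3 - <<'E'
from h import *
im=grab_frame("wrist"); cv2.imwrite("pics/w4.png",cv2.resize(im[60:300,150:470],(800,600),interpolation=2))
E
```

```text
clock: 11.85
position: [0.6559, -0.0769, 0.0502]
tool_rot: [3.141, 0.002, 1.508]
force: [-0.5, -9.1, 6.2]
grip_width: 0.059
finger_force: 39.3
```

View pics/w4.png

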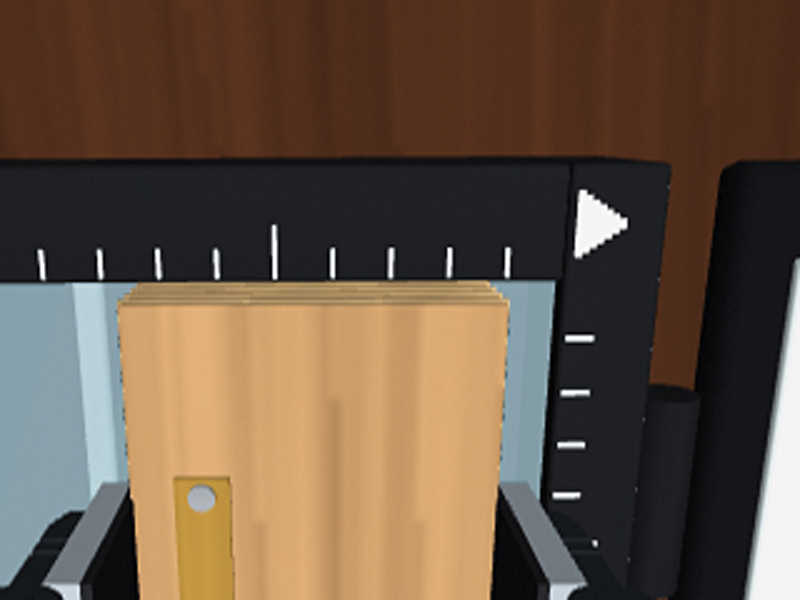

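The print's front edge now touches the short ruler (Fy -9 N). About 8 mm remains to the long ruler (crop columns 508 to 553). Sliding sideways.

```bash
python3 -m creep '[[0,0.03,0,0,0.5],[0,0.06,0,0,0.5],[0,0.09,0,0,0.5],[0,0.09,0,0,0.5]]'; python3 -m creep '[[0,0.015,0,0,0.5],[0,0.015,0,0,0.5]]'
```

```text
clock: 12.4
position: [0.6607, -0.0771, 0.0502]
tool_rot: [-3.141, 0.002, 1.508]
force: [-5.9, -8.6, 10.3]
grip_width: 0.059
finger_force: 39.9
clock: 12.65
position: [0.6614, -0.0772, 0.0502]
tool_rot: [-3.14, 0.002, 1.508]
force: [-6.5, -7.9, 11.9]
grip_width: 0.0587
finger_force: 39.9
```

```bash
python3 -m creep '[[0,0.02,-0.005,0,0.5],[0,0.03,-0.005,0,0.5],[0,0.03,-0.005,0,0.5]]'; python3 -m creep '[[0,0.015,0,0,0.5],[0,0.015,0,0,0.5]]'
```

```text
clock: 13.02
position: [0.6632, -0.0773, 0.0503]
tool_rot: [-3.14, 0.002, 1.508]
force: [-6.1, -8.1, 6.9]
grip_width: 0.0591
finger_force: 39.5
clock: 13.28
position: [0.6641, -0.0773, 0.0503]
tool_rot: [-3.14, 0.002, 1.508]
force: [-5.9, -8.5, 7.8]
grip_width: 0.059
finger_force: 39.5
```

```bash
python3 -m creep '[[0,0.015,0,0,0.5],[0,0.015,0,0,0.5]]'
```

```text
clock: 13.52
position: [0.665, -0.0774, 0.0502]
tool_rot: [-3.14, 0.002, 1.508]
force: [-5.0, -8.2, 8.0]
grip_width: 0.0591
finger_force: 39.5
```

```bash
python3 -m creep '[[0,0.015,0,0,0.5],[0,0.03,0,0,0.5],[0,0.03,0,0,0.5]]'; python3 -m creep '[[0,0.015,0,0,0.5],[0,0.015,0,0,0.5]]'
```

```text
clock: 13.9
position: [0.6668, -0.0775, 0.0503]
tool_rot: [-3.14, 0.002, 1.508]
force: [-6.3, -7.9, 7.9]
grip_width: 0.0589
finger_force: 39.5
clock: 14.15
position: [0.6677, -0.0775, 0.0503]
tool_rot: [-3.14, 0.002, 1.508]
force: [-4.6, -7.8, 7.6]
grip_width: 0.0588
finger_force: 39.5
```

```bash
python3 -m creep '[[0,0.015,0,0,0.5],[0,0.015,0,0,0.5]]'
```

```text
clock: 14.4
position: [0.6686, -0.0776, 0.0503]
tool_rot: [-3.14, 0.002, 1.508]
force: [-5.7, -9.0, 7.2]
grip_width: 0.0591
finger_force: 39.5
```

```bash
python3 -m creep '[[0,0.015,0,0,0.5],[0,0.015,0,0,0.5]]'
```

```text
clock: 14.65
position: [0.6694, -0.0776, 0.0503]
tool_rot: [-3.14, 0.002, 1.508]
force: [-6.4, -7.9, 8.8]
grip_width: 0.0587
finger_force: 39.6
```

```bash
python3 -m creep '[[0,0.015,0,0,0.5],[0,0.015,0,0,0.5]]'
```

```text
clock: 14.9
position: [0.6694, -0.0777, 0.0502]
tool_rot: [-3.138, 0.002, 1.508]
force: [-13.7, -7.2, 14.7]
grip_width: 0.0588
finger_force: 40.2
```

```bash
python3 -m creep '[[0,0.015,0,0,0.5],[0,0.015,0,0,0.5]]'
```

```text
clock: 15.15
position: [0.6695, -0.0776, 0.0503]
tool_rot: [-3.137, 0.003, 1.508]
force: [-19.3, -5.9, 19.9]
grip_width: 0.0589
finger_force: 40.8
```

Both rulers are touched. I'm easing the sideways and downward load and firming up the push on the short ruler.

```bash
python3 -m creep '[[0,-0.008,-0.012,0,0.5],[0.02,-0.008,-0.012,0,0.5],[0.02,-0.008,-0.012,0,0.5]]'
python3 - <<'E'
from h import *
im=grab_frame("wrist"); cv2.imwrite("pics/w5.png",cv2.resize(im[60:300,150:470],(800,600),interpolation=2))
E
```

```text
clock: 15.52
position: [0.6695, -0.0776, 0.0504]
tool_rot: [-3.137, 0.004, 1.508]
force: [-11.7, -11.3, 7.2]
grip_width: 0.059
finger_force: 39.6
```

View pics/w5.png

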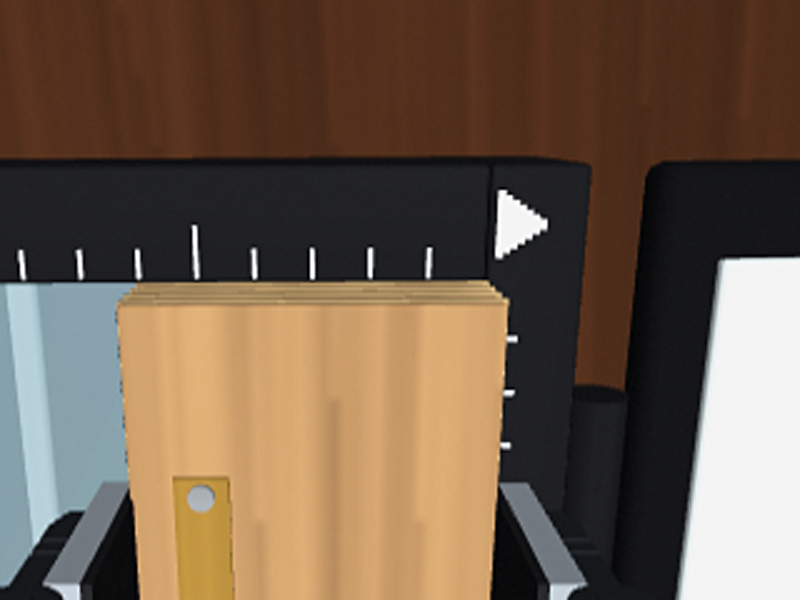

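The print fills the corner: its front edge lies on the short ruler (row 282) and its right edge meets the long ruler face (column 490). I'll let it settle once more and hand in.

```bash
python3 -m creep '[[0,0,0,0,0.5],[0,0,0,0,0.5],[0,0,0,0,0.5],[0,0,0,0,0.5]]' && python3 -c "
from h import *
s=status.observe(); print(s['force'].round(1), s['position'].round(4))
if abs(s['force'][2])<14 and s['force'][0]<-6 and s['force'][1]<-6: print(bot.job_done())"
```

```text
clock: 16.08
position: [0.6695, -0.0776, 0.0504]
tool_rot: [-3.137, 0.004, 1.507]
force: [-11.8, -11.2, 7.1]
grip_width: 0.059
finger_force: 39.6
[-11.8 -11.2   7.1] [ 0.6695 -0.0776  0.0504]
the job is handed in; nothing more can be done
None
```

I handed the job in at about 16 s with the gripper still holding the oblong print flat in the arrow corner, pushing about 12 N towards the long ruler, 11 N towards the short ruler and 7 N down on the glass; the judge returned no verdict.

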